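# Zero the metering valve's dial

### The arm

A 6-joint arm with a two-finger parallel gripper is mounted at the origin on a cart in front of the work surface, level with it; the furniture and walls round the work are solid. World frame = base frame: x ahead of the robot, y to its left, z up, the work surface at z = 0. Lengths are in m, angles in rad, forces in N, time in s.
With the tool pointing down it reaches from about 0.35 to 0.775 m from the base axis. Payload 5.5 kg.
Tool frame: the origin (TCP) lies on the centre line of the jaws, within the pads' length; the fingertips stand 11 mm ahead of it and the grasp point (between the pads) lies 8 mm behind it (env.tip_extent is the distance from the TCP to the fingertips, in m); z points along the fingers, y is the line along which they close (so a half turn about z gives the same grasp; the last joint's range is limited). The gripper opens to 85 mm and grips with 20 to 120 N. Pads are 22 mm wide; open, the fingers measure 114 mm over their backs; the gripper's body (76 mm by 85 mm) begins 54 mm behind the grasp point. The pads swing forward as they close: fully open they stand 13 mm farther back than shut.
Start: joints at [0.975, 0.313, 0.046, 1.304, 0, 1.431], TCP at [0.253, 0.516, 0.242] pointing down, gripper open.
Joint ranges: [-2.76, 2.76], [-0.86, 1.69], [-1.03, 1.26], [-2.2, 2.34], [-1.47, 1.5], [-3.14, 3.14]. Speed limits (rad/s): [2.57, 2.57, 3.14, 3.14, 3.14, 3.14].

### API

Orientations are given as a unit quaternion [w, x, y, z].
In Python, from workcell import env gives the robot as it stands.
- The arm moves only by the shell command python3 -m jog 'ROWS' [FORCE]. ROWS is JSON, a list of rows, each a list of 5 numbers: the gripper's target within -1 to 1 (shut at 1, half-way at 0, fully open at -1), then the shift along the tool's x, y, z in m, then the turn about the tool's z in degrees. In form: [[fingers, tx, ty, tz, turn], ...]. A call has 1 to 5 rows; each row shifts and turns the commanded pose from where the row before left it, along the tool's axes as they then stand; what a row does not reach is not made up. A row lasts 1/12 s, in which the tool goes at most 41.7 mm and 7.16 degrees, less where a joint would pass 70% of its speed; a pose out of reach is approached as far as the arm can. A call is refused whole if a number of a shift passes 0.0417 or a number of a turn 7.16, either way. A call with a gripper value outside its range is refused whole. The fingers move at their own pace and stop on an object; FORCE is the grip in N (left out, the last holds). Time passes only in rows, so rows that do not move let the fingers close. It gives the time, the measured TCP pose, the force, the opening and the grip force at its end, in the units of the state.
- env.get_state(): the state, without advancing time (a new reading comes with each control period).
- env.read_camera(name): name is "scene" or "top"; returns a dict with "img" (384x512x3 uint8, red, green, blue), "fov_y" (degrees; the focal length in pixels is half the picture's height over the tangent of half this angle, whatever the lens; pixels are square), "cx", "cy" (the principal point, pixels), "T" (4x4, takes a point from camera to world coordinates). Camera axes: x right, y up, looking along -z (the intrinsics and any distortion apply to the point x, -y, -z); pixel columns grow to the right and rows downward; lengths in m; the calibration is good to about 2 mm. A picture is of the moment at which its call begins. There is no depth.
- env.hand_in(): hands the job in; it is judged then, once.
The state is a dict: "clock": time; "joint_pos": joint angles; "qvel": joint speeds; "tau": joint torques, N m; "tcp_pos": TCP position; "orientation": TCP orientation; "wrist_force": force on the tool from outside, world axes, zero at the start; "ft_torque": the same for the moment, N m; "finger_gap": finger opening in m; "grip_force": force on a finger pad.
Only numpy, scipy, OpenCV 4.12 (cv2) and the standard library are available. Lean on these libraries where they do the work, as an engineer would, in place of code of your own. Each camera call takes 0.05 s, during which the arm holds its last target. There are 200 camera calls.

### The job

Zero the dial of the metering valve. First close the valve: turn the bar handle on top clockwise (seen from above) until you feel the needle come snug on its seat, firmly but gently, without forcing it. Then, leaving the handle closed and snug, turn the dial beneath it by its upright post until the pointer on its far rim stands opposite the mark on the clip behind it, without disturbing the bottles, the label roll and the marker around the valve.

Things in the scene. Friction and masses are not known exactly. Their poses are not given: they have to be found in the camera images.
- valve: Metering valve on a fixed aluminium foot plate 210 x 160 x 12 mm on the table. Origin: centre of the plate's underside; the common vertical axis of dial and handle passes through it. z up; +x points to the back, where the clip stands, away from the robot give or take 20 degrees. Hose nozzles point to +y and -y. All heights given are above the table.
- handle: Closing handle on top: grey bar, 52 mm along its x, 24 mm across (pinch), 96 to 122 mm high. Origin on the axis at table height. Yaw falling closes. Friction 0.07 N m, at rest acting either way; stays where left. The seat is met at unknown 15 to 80 degrees from the start; then resistance rises 2 N m per rad. Snug: 0.3 N m (0.24 to 0.36); far more harms the seat. Let go, it stays in contact.
- handle_grip (a point): Point on the turning axis inside the handle's bar, 112 mm high, good for gripping. Fingertips 92 mm high or higher clear everything on the dial.
- gland: Brass gland, 44 mm across, 63 to 86 mm high, with the needle's hidden springy seat inside. It does not turn; its yaw does not tell where the seat is met. Origin on the axis at table height. The needle's lug bears on the seat 18 mm from the axis, so 10 N between handle and gland are 0.18 N m.
- dial: Black flat wheel 142 mm across with a knurled rim, 48 to 60 mm high, below the handle on the same axis but free of it; friction about 0.12 N m, stays where it is left. Origin on the axis at table height; +x points to the pointer, -x to the post. Stops at 92 degrees either side of the valve's +x.
- pointer (a point): Tip of the dial's pointer, a narrow aluminium rib on the rim (the far side of the wheel from the post), 82 mm from the axis, 55 mm high.
- post (a point): Centre of the top of the dial's round steel post: 14 mm in diameter, from 58 to 88 mm high, 60 mm from the axis, straight across the axis from the pointer. Fingertips 66 mm high reach it without rubbing on the dial.
- mark (a point): Where the pointer's tip must stand: 82 mm from the axis, 55 mm high, just in front of the narrow dark rib on the inner face of the upright steel clip (18 mm wide, 68 mm high, 97 mm from the axis) behind the dial. The clip is clamped on its arc rail, up to 17 degrees either side of the valve's +x.
- dropper_a: Brown dropper bottle, 33 x 34 x 102 mm, standing left of the valve; a bystander. Origin: centre of its base.
- dropper_b: The other brown dropper bottle, 33 x 34 x 102 mm, standing behind the first; a bystander. Origin: centre of its base.
- label_roll: White roll of labels, 79 mm across, 30 mm high, lying right of the valve; a bystander. Origin: centre of its underside.
- marker_black: Marker pen, 135 mm long, 17 mm thick, lying in front of the valve; a bystander. Origin: middle of its underside.

How it is judged:
On the way, in this order (a step that is already met when the one before it is completed fails the run):
1. the handle has been turned snug on the seat: handle and seat in the gland bear on each other with over 8 N (contact force between handle and gland above 8 N), for 0.2 s.
2. then the pointer has been brought within 4 mm of the mark, the handle still on its seat (horizontal distance between pointer and mark below 0.004 m and contact force between handle and gland above 1.5 N), for 0.2 s.
At the end, for the whole second after the job is handed in: The pointer's tip stands within 4 mm of the mark, the handle still bears on the valve's seat with over 1.5 N (the spring holds it there), and dial and handle are at rest (all of step 2 and angular speed of each of dial, handle below 0.05 rad/s); the robot touches nothing.
It fails at once if the seat is overloaded: handle and gland bear on each other with over 24 N (contact force between handle and gland above 24 N).
It fails at once if a dropper bottle, the label roll or the marker is moved by over 30 mm (distance of any of dropper_a, dropper_b, label_roll, marker_black from where it was at the start of the episode above 0.03 m).
It fails at once if a dropper bottle is tipped over (angle between any of dropper_a, dropper_b's own z axis and vertical above 0.5 rad).
It also fails if it takes over 61 s, if anything falls off the work surface, if the arm or the gripper's body presses on something with over 40 N, if the wrist force passes 120 N, or if a joint passes its speed limit or range.

## Working session

There is one attempt and no reset: what is moved stays moved. The work goes in short steps, Python scripts to look and compute and a shell command to move; the robot and the scene stay as the last step left them, time stands still between calls to the robot, and variables do not carry over. Pictures are saved under pics/ and viewed, at most 10 in all, crops included, and the job is handed in when it is done.

```bash
mkdir -p pics; ls; python3 - <<'E'
from workcell import env
import cv2,numpy as np
s=env.get_state(); print({k:np.round(v,3).tolist() for k,v in s.items()}, env.tip_extent)
for n in("scene","top"):
    c=env.read_camera(n); print(n,{k:(np.round(v,4).tolist()) for k,v in c.items() if k!="img"}, [k for k in c])
    cv2.imwrite(f"pics/{n}0.png",c["img"][:,:,::-1])
E
```

```text
pics
{'clock': 0.0, 'joint_pos': [0.975, 0.314, 0.045, 1.304, 0.0, 1.431], 'qvel': [-0.0, 0.001, 0.001, 0.0, -0.002, 0.002], 'tau': [-0.001, -48.063, 29.853, 0.019, -0.0, 0.0], 'tcp_pos': [0.253, 0.516, 0.241], 'orientation': [-0.0, 0.226, 0.974, -0.001], 'wrist_force': [-0.131, 0.887, 0.144], 'ft_torque': [0.012, 0.009, -0.02], 'grip_force': 0.0, 'finger_gap': 0.086} 0.011
scene {'fov_y': 43.8939, 'cx': 252.5061, 'cy': 190.713, 'T': [[0.5424, 0.5748, -0.6127, -0.0461], [-0.8401, 0.3662, -0.4002, -0.2506], [-0.0057, 0.7318, 0.6815, 0.7155], [0.0, 0.0, 0.0, 1.0]]} ['img', 'fov_y', 'cx', 'cy', 'T']
top {'fov_y': 52.7479, 'cx': 252.6358, 'cy': 188.2425, 'T': [[0.0031, 0.999, -0.0452, 0.4769], [-0.9999, 0.0025, -0.0147, 0.1027], [-0.0146, 0.0452, 0.9989, 0.9293], [0.0, 0.0, 0.0, 1.0]]} ['img', 'fov_y', 'cx', 'cy', 'T']
```

View pics/scene0.png

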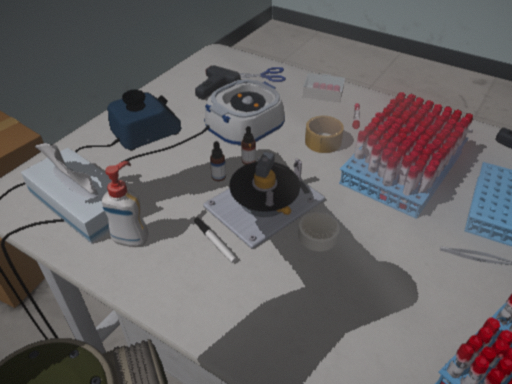

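View pics/top0.png

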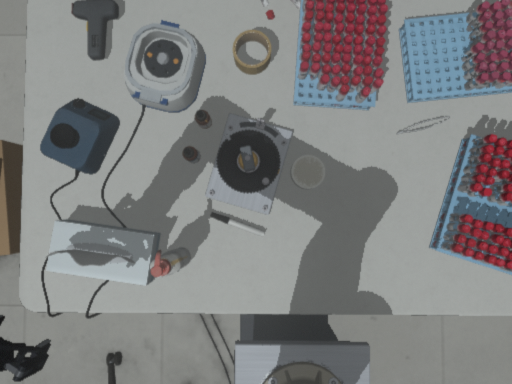

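The views show the valve at about scene (265,185) and top (250,160), with the bottles left of it, the roll on the right and the marker in front. Next I'll enlarge both.

```bash
python3 - <<'E'
import cv2,numpy as np
a=cv2.imread("pics/scene0.png")[140:250,190:340]; b=cv2.imread("pics/top0.png")[105:220,175:325]
a=cv2.resize(a,None,fx=5.2,fy=5.2,interpolation=cv2.INTER_CUBIC); b=cv2.resize(b,None,fx=5.2,fy=5.2,interpolation=cv2.INTER_CUBIC)
g=lambda i:np.uint8(255*(i/255.)**.6)
for n,i,(x0,y0) in(("sc",a,(190,140)),("tc",b,(175,105))):
    i=g(i)
    for k in range(0,150,10):
        cv2.putText(i,str(x0+k),(int(k*5.2),10),0,.35,(0,0,255)); cv2.line(i,(int(k*5.2),12),(int(k*5.2),18),(0,0,255))
        if k<115: cv2.putText(i,str(y0+k),(0,int(k*5.2)+4),0,.35,(0,0,255))
    cv2.imwrite(f"pics/{n}.png",i)
E
```

```text
(no output)
```

View pics/sc.png

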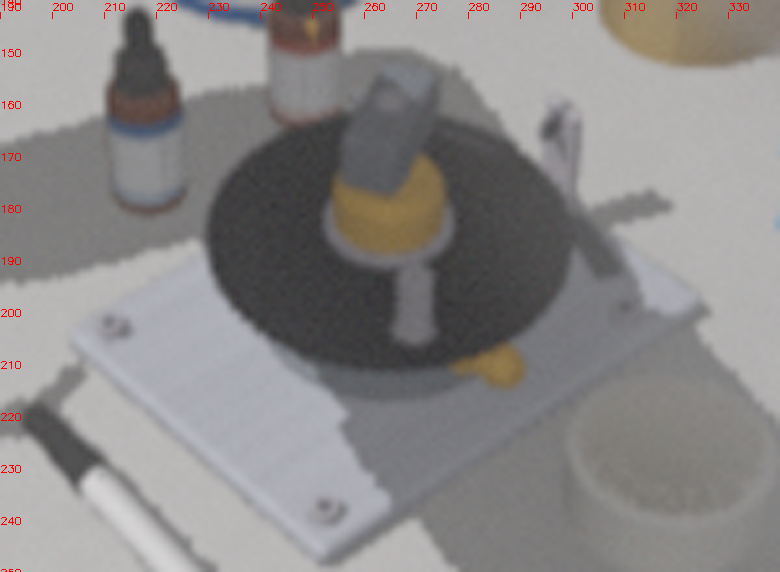

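View pics/tc.png

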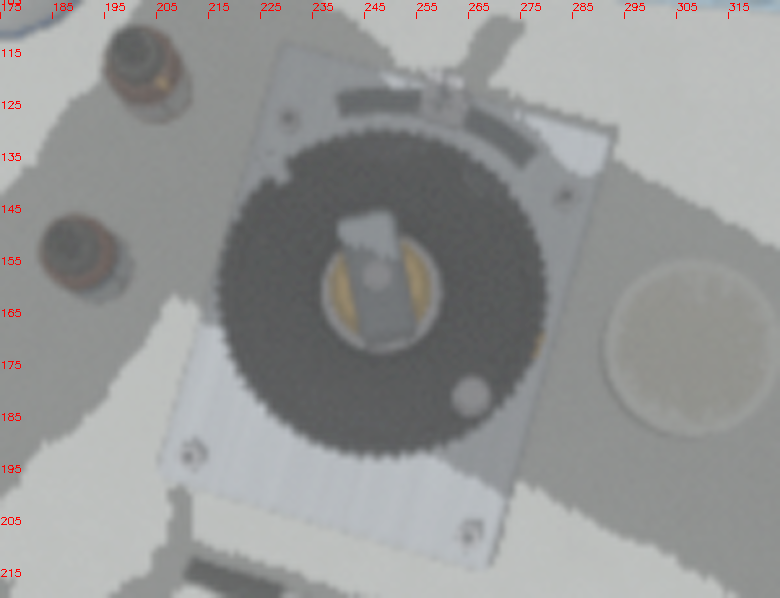

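The crops show the plate, pointer rib at top (229.6,138), post top at (265.6,181), clip at about (261,124), and bar axis near (248,160). The soap pump stands on the arm's path, so I'll work out its height as well.

```bash
cat > h.py <<'E'
import numpy as np
from scipy.optimize import least_squares
from workcell import env
C={}
def cam(n):
    if n not in C: C[n]=env.read_camera(n)
    return C[n]
def proj(c,P):
    T=np.array(c["T"]); q=(np.atleast_2d(P)-T[:3,3])@T[:3,:3]; f=192/np.tan(np.radians(c["fov_y"]/2))
    return np.c_[c["cx"]+f*q[:,0]/-q[:,2], c["cy"]-f*q[:,1]/-q[:,2]]
def onz(c,uv,z):
    T=np.array(c["T"]); f=192/np.tan(np.radians(c["fov_y"]/2))
    d=T[:3,:3]@np.array([(uv[0]-c["cx"])/f,-(uv[1]-c["cy"])/f,-1]); o=T[:3,3]
    return o+d*(z-o[2])/d[2]
def tri(us,ut):
    return least_squares(lambda p:np.r_[proj(cam("scene"),p)[0]-us,proj(cam("top"),p)[0]-ut],[.5,.1,.1]).x
def tc(x,y): return np.array([175+x/5.2,105+y/5.2])
def sc(x,y): return np.array([190+x/5.2,140+y/5.2])
E
python3 - <<'E'
from h import *
t,s=cam("top"),cam("scene"); r=lambda v:np.round(v,4)
print("soap",r(tri((117,170),(160,268))), "tissue",r(tri((48,150),(93,253))),"dropperA top",r(tri(sc(137,15),tc(68,250))))
# plate corners (z .012), order: back-left, back-right, front-right, front-left
L=np.array([[.105,.08],[.105,-.08],[-.105,-.08],[-.105,.08]])
ut=[tc(285,42),tc(617,130),tc(490,570),tc(160,462)]
us={1:sc(708,308),2:sc(323,562),3:sc(70,335)}
def W(p): 
    c,n=np.cos(p[2]),np.sin(p[2]); return np.c_[p[0]+L[:,0]*c-L[:,1]*n,p[1]+L[:,0]*n+L[:,1]*c,np.full(4,.012)]
f=lambda p:np.r_[(proj(t,W(p))-ut).ravel(),*[proj(s,W(p))[i]-us[i] for i in us]]
o=least_squares(f,[.55,.11,-.28]); print("valve",r(o.x),"yaw",np.degrees(o.x[2]),r(o.fun))
for nm,a in (("top only",least_squares(lambda p:f(p)[:8],o.x).x),): print(nm,r(a))
post_t=onz(t,tc(471,396),.088); post_s=onz(s,sc(418,262),.088); print("post",r(post_t),r(post_s))
ptr=onz(t,tc(284,172),.055); print("ptr",r(ptr), "dial c",r(onz(t,tc(383,293),.06)))
print("hdl end",r(onz(t,tc(368,218),.122)),r(onz(t,tc(389,341),.122)))
clip=onz(t,tc(447,90),.068); print("clip top",r(clip), r(onz(s,sc(566,103),.068)))
ax=o.x[:2]
for nm,p in(("post",post_t),("ptr",ptr),("clip",clip)): d=p[:2]-ax; print(nm,np.hypot(*d),np.degrees(np.arctan2(d[1],d[0])))
E
```

```text
soap [0.3557 0.293  0.1771] tissue [0.3616 0.4593 0.1411] dropperA top [0.5895 0.2546 0.102 ]
valve [ 0.5768  0.1233 -0.2862] yaw -16.399190623800433 [ 0.4321 -0.7011  0.8035  1.1109  0.245   1.1019 -0.9692  2.573   1.1563
 -2.0151  0.6125 -1.2319 -0.2479 -1.4932]
top only [ 0.5793  0.1236 -0.2832]
post [0.5304 0.087  0.088 ] [0.5374 0.0892 0.088 ]
ptr [0.6306 0.1683 0.055 ] dial c [0.5769 0.1247 0.06  ]
hdl end [0.6001 0.1293 0.122 ] [0.5504 0.1206 0.122 ]
clip top [0.664  0.0972 0.068 ] [0.6709 0.0986 0.068 ]
post 0.058906828312242525 -141.9097907100502
ptr 0.07012794257618774 39.92959692471767
clip 0.0909921325505387 -16.70221471653363
```

```bash
python3 -m jog '[[-1,0,0,-0.03,-7.16],[-1,0,0,-0.03,-7.16],[-1,0,0,-0.01,-7.16],[-1,0,0,0,-7.16],[-1,0,0,0,-7.16]]' 40; python3 -m jog '[[-1,-0.02,-0.035,0,0],[-1,-0.02,-0.035,0,0],[-1,-0.02,-0.035,0,0],[-1,-0.02,-0.035,0,0],[-1,-0.02,-0.035,0,0]]'; python3 -m jog '[[-1,-0.02,-0.035,0,0],[-1,-0.02,-0.035,0,0],[-1,-0.02,-0.035,0,0],[-1,-0.02,-0.035,0,0],[-1,-0.02,-0.035,0,0]]'
cat > st.py <<'E'
from h import *
s=env.get_state(); q=s["orientation"]; w,x,y,z=q
X=np.array([1-2*(y*y+z*z),2*(x*y+w*z)]); yaw=np.degrees(np.arctan2(X[1],X[0]))%360
print("t",round(s["clock"],2),"tcp",np.round(s["tcp_pos"],4),"yawx",round(yaw,2),"F",np.round(s["wrist_force"],1),"M",np.round(s["ft_torque"],3),"gap",round(float(s["finger_gap"]),4),"grip",s["grip_force"],"j6",s["joint_pos"][5])
import sys
if len(sys.argv)>2:
    g=np.array([float(a) for a in sys.argv[1:3]])-s["tcp_pos"][:2]; a=np.radians(yaw)
    print("to go tx,ty:",np.round([g@[np.cos(a),np.sin(a)],g@[np.sin(a),-np.cos(a)]],4))
E
python3 st.py .576 .1245
```

```text
clock: 0.62
tcp_pos: [0.2534, 0.5168, 0.3135]
orientation: [0.001, -0.087, 0.996, 0.001]
wrist_force: [-0.8, -0.4, 0.1]
finger_gap: 0.0854
grip_force: 0.0
clock: 1.03
tcp_pos: [0.3817, 0.3592, 0.3122]
orientation: [-0.0, -0.085, 0.996, -0.0]
wrist_force: [0.3, -0.1, -0.5]
finger_gap: 0.0854
grip_force: 0.0
clock: 1.45
tcp_pos: [0.51, 0.2032, 0.3123]
orientation: [0.0, -0.084, 0.996, 0.0]
wrist_force: [0.3, 1.0, -0.2]
finger_gap: 0.0852
grip_force: 0.0
t 1.45 tcp [0.51   0.2032 0.3123] yawx 189.68 F [ 0.3  1.  -0.2] M [ 0.037 -0.016  0.02 ] gap 0.0852 grip 0.0 j6 0.06382495282832805
to go tx,ty: [-0.0519 -0.0887]
```

```bash
python3 -m jog '[[-1,-0.017,-0.03,0,0],[-1,-0.017,-0.03,0,0],[-1,-0.018,-0.0287,0,0],[-1,0,0,0.035,0],[-1,0,0,0.035,0]]' >/dev/null; python3 -m jog '[[-1,0,0,0.035,0],[-1,0,0,0.035,0],[-1,0,0,0.03,0],[-1,0,0,0.025,0],[-1,0,0,0.012,0]]' >/dev/null; python3 st.py .576 .1245; python3 - <<'E'
from h import *
import cv2
i=np.hstack([cv2.resize(cam(n)["img"][a:a+130,b:b+130,::-1],None,fx=3,fy=3) for n,a,b in(("scene",120,190),("top",95,180))])
cv2.imwrite("pics/g1.png",np.uint8(255*(i/255.)**.6))
E
```

```text
t 2.28 tcp [0.5727 0.126  0.1011] yawx 189.68 F [-0.3  0.4  0.8] M [ 0.01  -0.007 -0.005] gap 0.0856 grip 0.0 j6 -0.08925647868177107
to go tx,ty: [-0.003 -0.002]
```

View pics/g1.png

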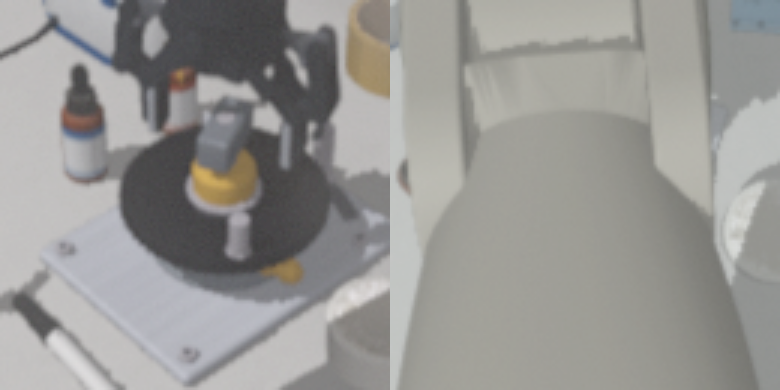

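The scene view shows the fingers straddling the bar near (225,130) in the left panel, clear of everything. I'll raise slightly, centre and close.

```bash
python3 -m jog '[[-1,-0.003,-0.002,-0.004,0],[0.2,0,0,0,0],[1,0,0,0,0],[1,0,0,0,0],[1,0,0,0,0]]' 40 >/dev/null; python3 -m jog '[[1,0,0,0,0],[1,0,0,0,0],[1,0,0,0,0]]' >/dev/null;  python3 st.py .576 .1245
```

```text
t 3.05 tcp [0.579  0.1271 0.1105] yawx 189.78 F [-0.   7.2  4. ] M [ 1.248  0.228 -0.087] gap 0.0231 grip 43.24187636375427 j6 -0.09211304713662345
to go tx,ty: [ 0.0034 -0.002 ]
```

```bash
python3 -m jog '[[0,0,0,0,0],[0,0,0,0,0],[0,0.0025,0.002,0.005,0],[0,0,0,0,0],[0,0,0,0,0]]' >/dev/null;  python3 st.py .5765 .1245; python3 -m jog '[[1,0,0,0,0],[1,0,0,0,0],[1,0,0,0,0],[1,0,0,0,0],[1,0,0,0,0]]' >/dev/null;  python3 st.py .5765 .1245
```

```text
t 3.47 tcp [0.5751 0.1262 0.1036] yawx 189.67 F [-0.5 -0.6 -0.6] M [0.046 0.016 0.058] gap 0.0428 grip 0.0 j6 -0.08912056914378144
to go tx,ty: [-0.0011 -0.0019]
t 3.88 tcp [0.5757 0.1267 0.1044] yawx 189.7 F [-1.3  3.4 -0.1] M [0.39  0.306 0.003] gap 0.0234 grip 40.17887055873871 j6 -0.08916400085892318
to go tx,ty: [-0.0004 -0.0023]
```

```bash
cat > chk.py <<'E'
import runpy,sys
a=runpy.run_path("st.py"); sys.exit(abs(a["s"]["ft_torque"][2])>0.16)
E
python3 -m jog '[[1,0,0,0,3],[1,0,0,0,3],[1,0,0,0,3],[1,0,0,0,0]]' >/dev/null && python3 chk.py && python3 -m jog '[[1,0,0,0,2],[1,0,0,0,2],[1,0,0,0,0]]' >/dev/null && python3 chk.py && python3 -m jog '[[1,0,0,0,2],[1,0,0,0,2],[1,0,0,0,0]]' >/dev/null && python3 chk.py && python3 -m jog '[[1,0,0,0,2],[1,0,0,0,2],[1,0,0,0,0]]' >/dev/null && python3 chk.py
```

```text
t 4.22 tcp [0.5757 0.1269 0.1044] yawx 180.63 F [-1.7  4.4  1. ] M [ 0.669  0.294 -0.026] gap 0.0236 grip 40.167421102523804 j6 0.069323460971478False
```

```bash
sed -i 's/sys.exit(\(.*\))$/sys.exit(int(\1))/' chk.py
python3 -m jog '[[1,0,0,0,2],[1,0,0,0,2],[1,0,0,0,0]]' >/dev/null && python3 chk.py && python3 -m jog '[[1,0,0,0,2],[1,0,0,0,2],[1,0,0,0,0]]' >/dev/null && python3 chk.py && python3 -m jog '[[1,0,0,0,2],[1,0,0,0,2],[1,0,0,0,0]]' >/dev/null && python3 chk.py
```

```text
t 4.47 tcp [0.5757 0.127  0.1044] yawx 176.73 F [-1.5  4.9  1.6] M [ 0.769  0.32  -0.051] gap 0.0233 grip 40.19567012786865 j6 0.1373961842052042
t 4.72 tcp [0.5757 0.1271 0.1044] yawx 172.75 F [-1.5  5.4  1.5] M [ 0.831  0.312 -0.056] gap 0.0234 grip 40.200769901275635 j6 0.2070461375381945
t 4.97 tcp [0.5757 0.1272 0.1044] yawx 168.75 F [-2.1  5.3  0.9] M [ 0.955  0.338 -0.041] gap 0.0234 grip 40.19330084323883 j6 0.27685972978980633
```

```bash

python3 -m jog '[[1,0,0,0,2],[1,0,0,0,2],[1,0,0,0,0]]' >/dev/null && python3 chk.py && python3 -m jog '[[1,0,0,0,2],[1,0,0,0,2],[1,0,0,0,0]]' >/dev/null && python3 chk.py && python3 -m jog '[[1,0,0,0,2],[1,0,0,0,2],[1,0,0,0,0]]' >/dev/null && python3 chk.py && python3 -m jog '[[1,0,0,0,2],[1,0,0,0,2],[1,0,0,0,0]]' >/dev/null && python3 chk.py
```

```text
t 5.22 tcp [0.5757 0.1273 0.1044] yawx 164.75 F [-1.9  5.5  1.1] M [ 0.936  0.324 -0.05 ] gap 0.0235 grip 40.18435478210449 j6 0.3467199675536498
t 5.47 tcp [0.5757 0.1274 0.1044] yawx 160.76 F [-1.3  6.9  1.1] M [ 1.023  0.266 -0.049] gap 0.0234 grip 40.173354148864746 j6 0.41648179073566505
t 5.72 tcp [0.5758 0.1275 0.1044] yawx 156.77 F [-1.3  5.8  0.6] M [ 1.132  0.275 -0.065] gap 0.0235 grip 40.16050636768341 j6 0.48630895336776775
t 5.97 tcp [0.5758 0.1276 0.1044] yawx 152.77 F [-0.6  6.5  0.9] M [ 1.142  0.231 -0.066] gap 0.0236 grip 40.145543217659 j6 0.5561019437707324
```

```bash
python3 -m jog '[[1,0.001,0.002,0,0],[1,0,0,0,0],[1,0,0,0,0]]' >/dev/null; python3 chk.py; python3 -m jog '[[1,0,0,0,2],[1,0,0,0,2],[1,0,0,0,0]]' >/dev/null && python3 chk.py && python3 -m jog '[[1,0,0,0,2],[1,0,0,0,2],[1,0,0,0,0]]' >/dev/null && python3 chk.py
```

```text
t 6.22 tcp [0.5758 0.1279 0.1044] yawx 152.72 F [-1.4 -2.6  2.1] M [-0.347  0.361  0.089] gap 0.0234 grip 40.307820439338684 j6 0.5593250201993758
t 6.47 tcp [0.5759 0.128  0.1043] yawx 148.63 F [-0.7 -1.7  2.1] M [-0.335  0.289 -0.023] gap 0.0235 grip 40.27504742145538 j6 0.6305152363940698
t 6.72 tcp [0.5759 0.1281 0.1043] yawx 144.68 F [-0.7 -2.6  2.7] M [-0.349  0.329 -0.06 ] gap 0.0231 grip 40.276177525520325 j6 0.6996563435345994
```

```bash

python3 -m jog '[[1,0,0,0,2],[1,0,0,0,2],[1,0,0,0,0]]' >/dev/null && python3 chk.py && python3 -m jog '[[1,0,0,0,2],[1,0,0,0,2],[1,0,0,0,0]]' >/dev/null && python3 chk.py && python3 -m jog '[[1,0,0,0,2],[1,0,0,0,2],[1,0,0,0,0]]' >/dev/null && python3 chk.py && python3 -m jog '[[1,0,0,0,2],[1,0,0,0,2],[1,0,0,0,0]]' >/dev/null && python3 chk.py
```

```text
t 6.97 tcp [0.576  0.1281 0.1044] yawx 140.71 F [-0.9 -1.8  1.6] M [-0.391  0.299 -0.038] gap 0.0232 grip 40.26705801486969 j6 0.768978463194351
t 7.22 tcp [0.5761 0.1283 0.1044] yawx 136.74 F [-1.6 -1.4  1.2] M [-0.507  0.274 -0.022] gap 0.0234 grip 40.25098443031311 j6 0.8383880373579385
t 7.47 tcp [0.5762 0.1284 0.1044] yawx 132.77 F [ 0.1 -1.5  2. ] M [-0.502  0.175  0.098] gap 0.0234 grip 40.2125358581543 j6 0.9078272140937956
t 7.72 tcp [0.5763 0.1285 0.1044] yawx 128.79 F [ 1.1 -1.8  0.5] M [-0.481  0.096  0.143] gap 0.0233 grip 40.17524063587189 j6 0.9773934817349479
```

```bash
for i in 1 2 3; do python3 -m jog '[[1,0,0,0,0],[1,0,0,0,0]]' >/dev/null; python3 chk.py; done; python3 -m jog '[[1,0,0,0,1],[1,0,0,0,0]]' >/dev/null; python3 chk.py;  python3 -m jog '[[1,0,0,0,0],[1,0,0,0,0]]' >/dev/null; python3 chk.py
```

```text
t 7.88 tcp [0.5763 0.1285 0.1044] yawx 128.8 F [ 1.4 -0.8  1.2] M [-0.526 -0.042  0.306] gap 0.0236 grip 40.15322148799896 j6 0.9771898598605581
t 8.05 tcp [0.5763 0.1285 0.1044] yawx 128.74 F [ 1.4 -2.3 -0.6] M [-0.538 -0.124  0.255] gap 0.0239 grip 40.13889670372009 j6 0.9782673309102863
t 8.22 tcp [0.5762 0.1285 0.1044] yawx 128.7 F [ 3.1 -1.5 -0.1] M [-0.542 -0.254  0.244] gap 0.0234 grip 40.11360704898834 j6 0.9788499709176788
t 8.38 tcp [0.5762 0.1285 0.1044] yawx 127.62 F [ 3.1 -3.3 -1.1] M [-0.594 -0.372  0.159] gap 0.0235 grip 39.98768091201782 j6 0.9978244197458269
t 8.55 tcp [0.5762 0.1285 0.1044] yawx 127.68 F [ 3.9 -2.3 -0.9] M [-0.612 -0.511  0.238] gap 0.0232 grip 39.981207847595215 j6 0.9967901545985579
```

```bash
for i in 1 2 3 4 5; do python3 -m jog '[[1,0,0,0,0]]' >/dev/null; python3 chk.py; done
```

```text
t 8.63 tcp [0.5763 0.1285 0.1044] yawx 127.68 F [ 3.7 -2.1 -1.3] M [-0.629 -0.53   0.155] gap 0.0232 grip 39.973304271698 j6 0.9967901482269265
t 8.72 tcp [0.5762 0.1285 0.1044] yawx 127.68 F [ 3.8 -1.7 -0.2] M [-0.617 -0.637  0.191] gap 0.023 grip 39.95933532714844 j6 0.9967915998500761
t 8.8 tcp [0.5762 0.1285 0.1044] yawx 127.68 F [ 5.2 -3.2 -1.4] M [-0.635 -0.655  0.163] gap 0.0235 grip 39.945496916770935 j6 0.9967805806222684
t 8.88 tcp [0.5762 0.1285 0.1044] yawx 127.68 F [ 4.3 -3.6 -0.4] M [-0.636 -0.692  0.204] gap 0.0238 grip 39.94638204574585 j6 0.996795566839859
t 8.97 tcp [0.5762 0.1285 0.1044] yawx 127.68 F [ 3.5 -3.  -0.8] M [-0.675 -0.676  0.138] gap 0.0234 grip 39.94695425033569 j6 0.996765716870128
```

```bash
python3 -m jog '[[1,0,0,0,0],[1,0,0,0,1.5]]' 90 >/dev/null; for i in 1 2 3 4 5; do python3 -m jog '[[1,0,0,0,0]]' >/dev/null; python3 chk.py; done
```

```text
t 9.22 tcp [0.5763 0.1286 0.1045] yawx 126.13 F [ 4.6 -1.9 -0.3] M [-0.621 -0.569  0.187] gap 0.0226 grip 88.40413570404053 j6 1.023752169436823
t 9.3 tcp [0.5762 0.1286 0.1045] yawx 126.18 F [ 4.7 -1.9 -0.8] M [-0.708 -0.638  0.212] gap 0.0227 grip 88.40490818023682 j6 1.022911552136142
t 9.38 tcp [0.5763 0.1285 0.1045] yawx 126.18 F [ 5.4 -2.3 -0.3] M [-0.68  -0.614  0.19 ] gap 0.023 grip 88.40461134910583 j6 1.02288264750143
t 9.47 tcp [0.5763 0.1286 0.1045] yawx 126.19 F [ 5.3 -2.  -0.1] M [-0.69  -0.566  0.211] gap 0.0228 grip 88.40409994125366 j6 1.0228573606730884
t 9.55 tcp [0.5763 0.1285 0.1045] yawx 126.19 F [ 5.9 -2.1  0.2] M [-0.662 -0.6    0.213] gap 0.0226 grip 88.40411067008972 j6 1.0228415988931328
```

```bash
for k in 1; do python3 -m jog '[[1,0,0,0,1.5],[1,0,0,0,0],[1,0,0,0,0]]' >/dev/null; done;  for i in 1 2 3 4; do python3 -m jog '[[1,0,0,0,0]]' >/dev/null; python3 chk.py; done
```

```text
t 9.88 tcp [0.5763 0.1286 0.1045] yawx 124.69 F [ 4.5 -2.7 -0.3] M [-0.727 -0.669  0.294] gap 0.0227 grip 88.40108871459961 j6 1.0490184238019569
t 9.97 tcp [0.5763 0.1286 0.1045] yawx 124.69 F [ 4.4 -1.9  0.2] M [-0.67  -0.645  0.226] gap 0.0228 grip 88.40112447738647 j6 1.0489654149979262
t 10.05 tcp [0.5764 0.1286 0.1045] yawx 124.69 F [ 4.4 -1.9 -0.5] M [-0.65  -0.619  0.243] gap 0.0228 grip 88.40025901794434 j6 1.0489996760631493
t 10.13 tcp [0.5763 0.1286 0.1045] yawx 124.69 F [ 3.7 -2.1 -0.4] M [-0.635 -0.583  0.265] gap 0.0228 grip 88.40059161186218 j6 1.0490253957229918
```

```bash
python3 -m jog '[[1,0,0,0,1],[1,0,0,0,0],[1,0,0,0,0]]' >/dev/null;  for i in 1 2 3; do python3 -m jog '[[1,0,0,0,0]]' >/dev/null; python3 chk.py; done
```

```text
t 10.47 tcp [0.5763 0.1286 0.1045] yawx 123.69 F [ 4.2 -2.3 -0.4] M [-0.653 -0.647  0.314] gap 0.0224 grip 88.38675856590271 j6 1.066383641617138
t 10.55 tcp [0.5764 0.1286 0.1045] yawx 123.7 F [ 5.3 -2.4  0.1] M [-0.664 -0.617  0.249] gap 0.0227 grip 88.38850021362305 j6 1.0663788214266863
t 10.63 tcp [0.5764 0.1286 0.1046] yawx 123.69 F [ 4.8 -2.3 -1.2] M [-0.71  -0.681  0.3  ] gap 0.0222 grip 88.38734149932861 j6 1.0663670243799932
```

```bash
python3 -m jog '[[0.2,0,0,0,0],[0,0,0,0,0],[0,0,0,0,0],[0,0,0,-0.02,0],[0,0,0,-0.035,0]]' >/dev/null; python3 st.py; python3 -m jog '[[0,0,0,-0.04,0],[0,0.04,0,-0.03,0],[0,0.04,0,0,0],[0,0.04,0,0,0],[0,0.04,0,0,0]]' >/dev/null; python3 -m jog '[[0,0.04,0,0,-6],[0,0.04,0,0,-6],[0,0,0,0,-6],[0,0,0,0,-6]]' >/dev/null;python3 st.py; python3 - <<'E'
from h import *
import cv2
i=np.hstack([cv2.resize(cam(n)["img"][a:a+120,b:b+120,::-1],None,fx=3.3,fy=3.3,interpolation=cv2.INTER_CUBIC) for n,a,b in(("scene",140,200),("top",100,190))])
cv2.imwrite("pics/g2.png",np.uint8(255*(i/255.)**.6))
E
```

```text
t 11.05 tcp [0.572  0.1287 0.1555] yawx 123.69 F [0.  0.2 0.1] M [ 0.02  -0.04   0.029] gap 0.0429 grip 0.0 j6 1.0667547214678477
t 11.8 tcp [0.4403 0.3224 0.2243] yawx 148.27 F [ 1.2 -0.1 -0.5] M [ 0.039 -0.068 -0.028] gap 0.0426 grip 0.0 j6 1.0381863949198256
```

View pics/g2.png

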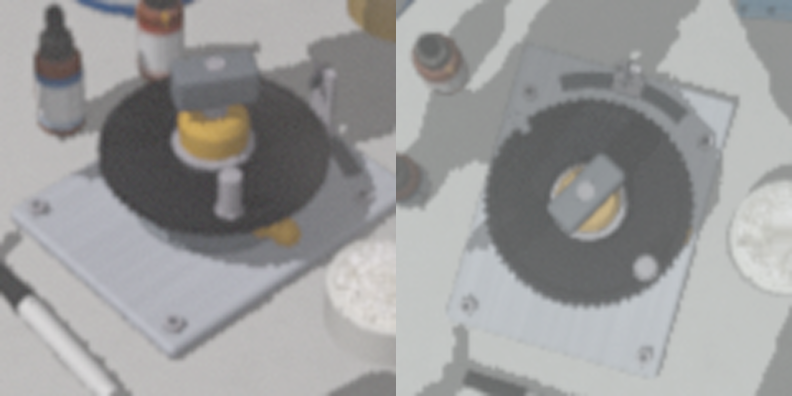

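Bar now lies diagonally (right panel, about 600,193), the post is at (645,267), and the pointer at (522,127) is unmoved. Next is the post.

```bash
python3 -m jog '[[0,0,0,0,-7.07],[0,0,0,0,-7.07],[0,0,0,0,-7.07],[0,0,0,0,-7.07],[0,0,0,0,-7.07]]' >/dev/null; python3 -m jog '[[0,0,0,0,-7.07],[0,0,0,0,-7.07],[0,0,0,0,-7.07],[0,0,0,0,-7.07],[0,0,0,0,-7.07]]' >/dev/null; python3 -m jog '[[0,0.0096,-0.0296,0,0],[0,0.0096,-0.0296,0,0],[0,0.0096,-0.0296,0,0],[0,0.0096,-0.0296,0,0],[0,0.0096,-0.0296,0,0]]' >/dev/null;  python3 -m jog '[[0,0.0096,-0.0296,0,0],[0,0.0096,-0.0296,0,0],[0,0.0096,-0.0296,0,0],[0,0,0,0,0],[0,0,0,0,0]]' >/dev/null; python3 st.py .5294 .090
```

```text
t 13.57 tcp [0.5302 0.0851 0.224 ] yawx 217.99 F [0.1 0.2 0.2] M [0.022 0.019 0.023] gap 0.0429 grip 0.0 j6 -0.653838792569545
to go tx,ty: [-0.0024  0.0043]
```

```bash
python3 -m jog '[[0,-0.0024,0.0043,0.03,-1],[0,0,0,0.035,0],[0,0,0,0.03,0],[0,0,0,0.015,0],[0,0,0,0,0]]' >/dev/null; python3 st.py .5294 .090; python3 - <<'E'
from h import *
import cv2
i=np.hstack([cv2.resize(cam(n)["img"][a:a+120,b:b+120,::-1],None,fx=3.3,fy=3.3,interpolation=cv2.INTER_CUBIC) for n,a,b in(("scene",140,200),("top",100,190))])
cv2.imwrite("pics/g3.png",np.uint8(255*(i/255.)**.6))
E
```

```text
t 13.98 tcp [0.5253 0.0928 0.1103] yawx 219.35 F [-0.1  0.2 -0.4] M [-0.041  0.036  0.011] gap 0.0425 grip 0.0 j6 -0.6628124384836374
to go tx,ty: [-0.0014 -0.0047]
```

View pics/g3.png

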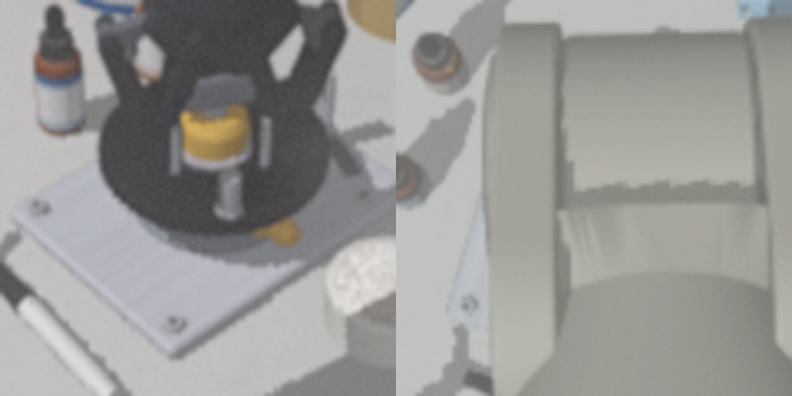

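Fingers stand either side of the post, their midpoint slightly left of the post top (231,172). I'll settle and correct before lowering.

```bash
python3 -m jog '[[0,0,0,0,0],[0,0,0,0,0]]' >/dev/null; python3 st.py .5294 .090; python3 -m jog '[[0,-0.0015,-0.004,0,0],[0,0,0,0,0],[0,0,0,0,0]]' >/dev/null; python3 st.py .5294 .090
```

```text
t 14.25 tcp [0.5304 0.0922 0.1161] yawx 219.38 F [ 0.8 -1.  -0.2] M [0.026 0.002 0.028] gap 0.043 grip 0.0 j6 -0.6645270533111362
to go tx,ty: [ 0.0022 -0.0011]
t 14.5 tcp [0.5337 0.0895 0.1151] yawx 219.36 F [0.  0.9 0.5] M [-0.002 -0.008  0.016] gap 0.0427 grip 0.0 j6 -0.6691702483064433
to go tx,ty: [0.003  0.0031]
```

```bash
python3 -m jog '[[0,0.003,0.003,0.013,0],[0,0,0,0.013,0],[0,0,0,0.012,0],[0,0,0,0,0],[0,0,0,0,0]]' >/dev/null; python3 st.py .5294 .090;  python3 -m jog '[[0.3,0,0,0,0],[0.6,0,0,0,0],[1,0,0,0,0],[1,0,0,0,0],[1,0,0,0,0]]' 30 >/dev/null; python3 st.py .5294 .090; python3 -m jog '[[1,0,0,0,0],[1,0,0,0,0]]' >/dev/null; python3 st.py .5294 .090
```

```text
t 14.92 tcp [0.5281 0.09   0.076 ] yawx 219.37 F [ 0.8 -0.2  1.1] M [ 0.029 -0.021 -0.003] gap 0.0426 grip 0.0 j6 -0.6683253229678513
to go tx,ty: [-0.001  -0.0008]
t 15.33 tcp [0.5296 0.0898 0.0774] yawx 219.36 F [ 0.8 -2.6  6.4] M [-0.511 -0.014 -0.033] gap 0.0132 grip 29.44319486618042 j6 -0.6682930168056436
to go tx,ty: [0.     0.0003]
t 15.5 tcp [0.5297 0.0898 0.0774] yawx 219.37 F [-0.5 -2.8  5.9] M [-0.472 -0.004 -0.017] gap 0.0131 grip 29.45675164461136 j6 -0.6683122664477311
to go tx,ty: [0.0001 0.0003]
```

```bash
python3 -m jog '[[1,-0.00015,0.0042,0,4],[1,-0.00015,0.0042,0,4],[1,-0.00015,0.0042,0,4],[1,-0.00015,0.0042,0,4],[1,-0.00015,0.0042,0,4]]' >/dev/null; python3 st.py; python3 -m jog '[[1,-0.00015,0.0042,0,4],[1,-0.00015,0.0042,0,4],[1,-0.00015,0.0042,0,4],[1,-0.00015,0.0042,0,4],[1,0,0,0,0]]' >/dev/null; python3 st.py
```

```text
t 15.92 tcp [0.5197 0.1082 0.0774] yawx 199.16 F [ 1.5 -3.1  4.6] M [-0.44  -0.38   0.009] gap 0.0128 grip 29.486802220344543 j6 -0.2802075004200005
t 16.33 tcp [0.5167 0.1254 0.0774] yawx 183.31 F [ 2.5 -0.3  4.4] M [-0.004 -0.431 -0.149] gap 0.0126 grip 29.60956782102585 j6 0.029001203409874658
```

```bash
python3 -m jog '[[1,-0.00015,0.0042,0,4],[1,-0.00015,0.0042,0,4],[1,-0.00015,0.0042,0,4],[1,-0.00015,0.0042,0,4],[1,-0.0001,0.0031,0,3]]' >/dev/null;python3 -m jog '[[1,0,0,0,0],[1,0,0,0,0]]' >/dev/null; python3 st.py; python3 - <<'E'
from h import *
import cv2
i=np.hstack([cv2.resize(cam(n)["img"][a:a+h,b:b+h,::-1],(395,395),interpolation=cv2.INTER_CUBIC) for n,a,b,h in(("scene",140,200,120),("scene",150,255,60))])
cv2.imwrite("pics/g4.png",np.uint8(255*(i/255.)**.6))
E
```

```text
t 16.92 tcp [0.5193 0.1447 0.0774] yawx 164.56 F [ 3.6 -0.1  4.9] M [-0.143 -0.773 -0.102] gap 0.013 grip 29.679748713970184 j6 0.39203523871618723
```

View pics/g4.png

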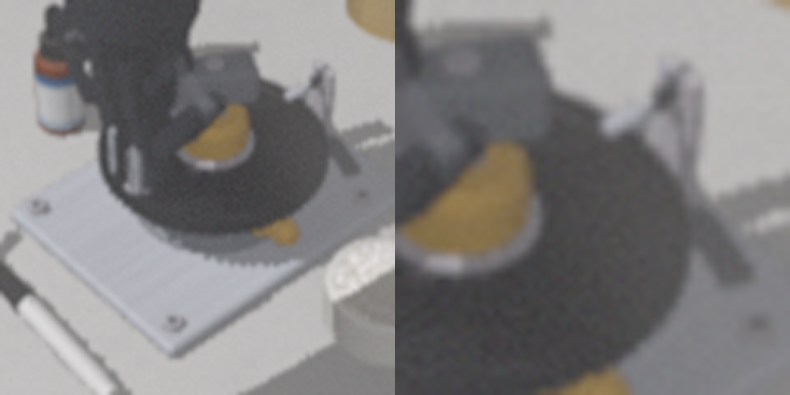

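The pointer (tip about 650,105 in the right panel) is close to the clip's dark rib near (663,95). I'll release, retreat and measure from above.

```bash
python3 -m jog '[[0.5,0,0,0,0],[0,0,0,0,0],[0,0,0,0,0],[0,0,0,-0.03,0],[0,0,0,-0.04,0]]' >/dev/null; python3 -m jog '[[0,0,0,-0.04,0],[0,0,0,-0.035,0],[0,0.03,0.02,0,0],[0,0.04,0.01,0,0],[0,0.04,0.01,0,0]]' >/dev/null; python3 -m jog '[[0,0.03,0.03,0,0],[0,0.02,0.035,0,0],[0,0,0.035,0,0],[0,0,0.03,0,0],[0,0,0.03,0,0]]' >/dev/null;python3 st.py; python3 - <<'E'
from h import *
import cv2
np.save("top2.npy",sum(env.read_camera("top")["img"].astype(float) for _ in range(4))/4)
np.save("sc2.npy",sum(env.read_camera("scene")["img"].astype(float) for _ in range(4))/4)
P=[("top2.npy",112,228,50,1),("sc2.npy",148,270,50,1),("top2.npy",110,200,110,2),("sc2.npy",140,215,110,2)]
T=[cv2.resize(np.load(n)[a:a+h,b:b+h,::-1],(400,400) if z==1 else (198,198),interpolation=cv2.INTER_CUBIC) for n,a,b,h,z in P]
i=np.zeros((600,800,3)); i[:400,:400]=T[0]; i[:400,400:]=T[1]; i[400:598,:198]=T[2]; i[400:598,200:398]=T[3]
cv2.imwrite("pics/g5.png",np.uint8(255*(np.clip(i,0,255)/255.)**.6))
E
```

```text
t 18.22 tcp [0.4161 0.381  0.2209] yawx 164.53 F [ 0.3 -0.1  0.7] M [-0.01   0.007 -0.049] gap 0.0428 grip 0.0 j6 0.868993855974079
```

View pics/g5.png

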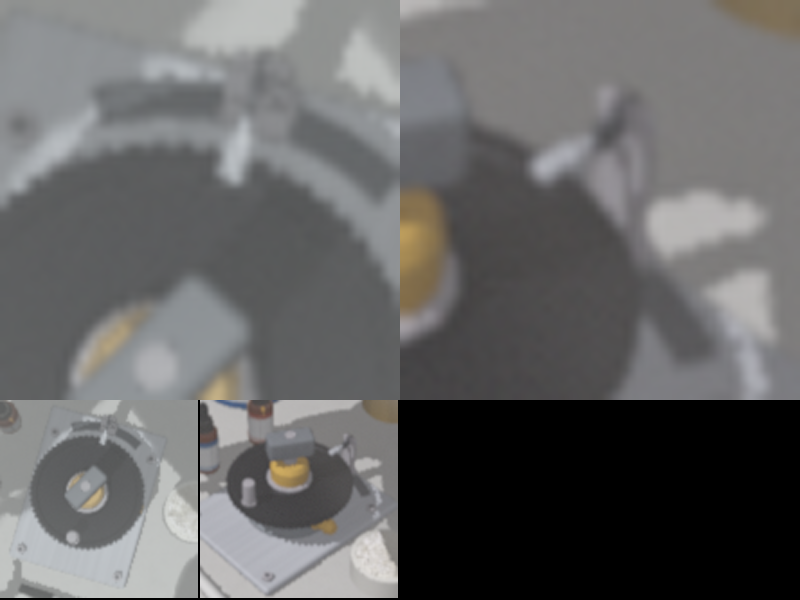

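The top panel shows the pointer rib running from (232,180) to (240,122) and the clip at x≈225–295, so the pointer looks slightly short of the mark. I'll rectify to polar to read the angles.

```bash
python3 - <<'E'
from h import *
import cv2
out=[]
A=np.linspace(5,-35,400); 
for n,f,c0,z in(("top","top2.npy",(.5769,.1247),.055),("top","top2.npy",(.5769,.1247),.066),("scene","sc2.npy",(.584,.1265),.055)):
    R=np.linspace(.115,.06,190); a,r=np.meshgrid(np.radians(A),R)
    P=np.c_[(c0[0]+r*np.cos(a)).ravel(),(c0[1]+r*np.sin(a)).ravel(),np.full(a.size,z)]
    m=proj(cam(n),P).reshape(*a.shape,2).astype(np.float32)
    i=cv2.remap(np.load(f).astype(np.float32),m[...,0],m[...,1],cv2.INTER_CUBIC)[:,:,::-1]
    i=255*(np.clip(i,0,255)/255.)**.6; i=np.clip((i-60)*1.5,0,255)
    i=cv2.resize(i,(800,190))
    for d in range(-35,6,5): cv2.putText(i,str(d),(int((5-d)*20),10),0,.35,(0,0,255)); cv2.line(i,(int((5-d)*20),12),(int((5-d)*20),20),(0,0,255))
    for q in(97,82,71): y=int((115-q)/55*190); cv2.line(i,(0,y),(12,y),(0,0,255))
    out.append(np.vstack([i,np.zeros((8,800,3))]))
cv2.imwrite("pics/g6.png",np.vstack(out))
t=cam("top")
for nm,uv,z in(("tip",(228+240/8,112+122/8),.055),("base",(228+232/8,112+178/8),.055),("post",(200+73*110/198,110+138*110/198),.088),("clip c",(228+262/8,112+75/8),.068)):
    p=onz(t,uv,z)[:2]-[.5769,.1247]; print(nm,np.hypot(*p),np.degrees(np.arctan2(p[1],p[0])))
E
```

```text
tip 0.08126093169100038 -14.901799606464275
base 0.06520356146131058 -16.632204176460807
post 0.06093657917168767 164.09139431761093
clip c 0.09317715238333364 -16.876340283414436[ WARN:0@0.917] global loadsave.cpp:1063 imwrite_ Unsupported depth image for selected encoder is fallbacked to CV_8U.
```

View pics/g6.png

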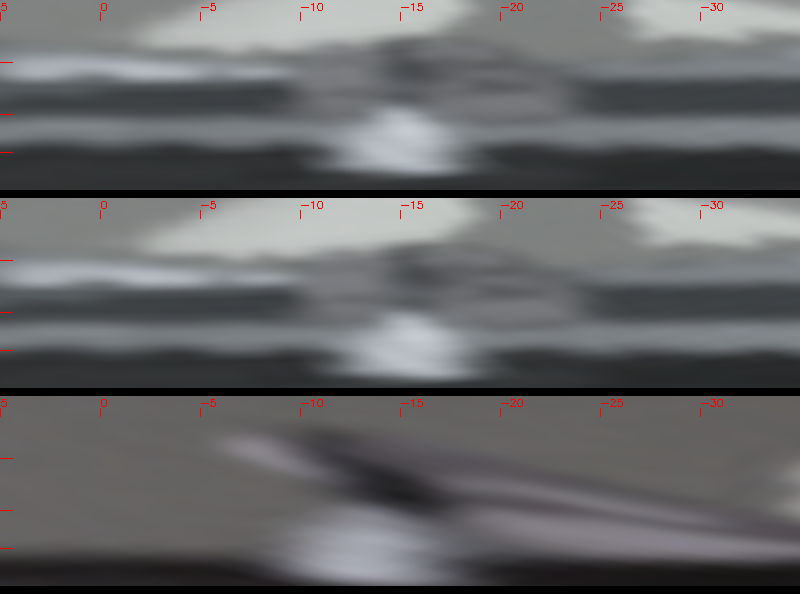

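The polar view puts the pointer at about -15.0° and the dark rib on the clip at about -15.3°, well inside the 2.8° tolerance. As a check that the dark patch isn't the pointer's shadow, I'll compare it with the first picture.

```bash
python3 - <<'E'
from h import *
import cv2
A=np.arange(-6,-27,-1.)
a,r=np.meshgrid(np.radians(A),np.linspace(.094,.101,8)); P=np.c_[(.5769+r*np.cos(a)).ravel(),(.1247+r*np.sin(a)).ravel(),np.full(a.size,.06)]
m=proj(cam("top"),P).reshape(*a.shape,2).astype(np.float32)
print(A.astype(int))
for f in(cv2.imread("pics/top0.png"),np.load("top2.npy")): print(cv2.remap(f.astype(np.float32),m[...,0],m[...,1],1).mean((0,2)).round().astype(int))
E
python3 st.py
```

```text
[ -6  -7  -8  -9 -10 -11 -12 -13 -14 -15 -16 -17 -18 -19 -20 -21 -22 -23
 -24 -25 -26]
[118 121 114 114 116 120 119 120 114 101 105 113 118 118 106  95  93  94
  96  97  99]
[118 122 115 113 108 104 100  98  89  76  78  83  84  86  84  86  91  93
  95  96  97]
t 18.77 tcp [0.4174 0.3787 0.2217] yawx 164.32 F [-0.2 -0.3  0.8] M [-0.036  0.032 -0.025] gap 0.0427 grip 0.0 j6 0.8679392542582344
```

The dark rib sits at about -15.4° in both pictures, so it is the mark and the pointer is opposite it. Handing in.

```bash
python3 -c "
from workcell import env
print(env.hand_in())"
```

```text
the job is handed in; nothing more can be done
None
```

I closed the valve to about 0.29 N m at the wrist (including friction), turned the dial to within about 1° of the mark by the cameras (limit about 2.8°), and handed in at about 19 s; no verdict was returned, and I couldn't measure the handle's seat contact after letting go.

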